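Put the stray electronics modules away in the caddy

ROBOT

A 6-joint arm with a two-finger parallel gripper is mounted at the origin on the work surface. World frame = base frame: x ahead of the robot, y to its left, z up, the work surface at z = 0. Lengths are in m, angles in rad, forces in N, time in s.
With the tool pointing down it reaches from about 0.35 to 0.875 m from the base axis. Payload 15.5 kg.
Tool frame: the origin (TCP) lies on the centre line of the jaws, within the pads' length; the fingertips stand 22 mm ahead of it and the grasp point (between the pads) lies 3 mm ahead of it; z points along the fingers, y is the line along which they close (so a half turn about z gives the same grasp; the last joint's range is limited). The gripper opens to 85 mm and grips with 20 to 120 N. Pads are 22 mm wide; open, the fingers measure 114 mm over their backs; the gripper's body (76 mm by 85 mm) begins 54 mm behind the grasp point. The pads swing forward as they close: fully open they stand 13 mm farther back than shut.
Start: joints at [-1.361, 0.494, 1.345, -0, 1.302, -0.096], TCP at [0.188, -0.596, 0.253] pointing down, gripper open.
Joint ranges: [-2.91, 2.91], [-0.82, 2.16], [0.22, 2.67], [-1.22, 4.37], [0.12, 2.79], [-3.08, 3.08]. Speed limits (rad/s): [1.89, 1.89, 2.57, 3.01, 3.01, 3.01].

INTERFACE

Orientations are given as a 3x3 rotation matrix whose columns are the frame's x, y, z axes.
In Python, from plant import * gives the robot as it stands. The module is installed in compiled form; this text tells all that it offers.
- The arm moves only by the tool apply_moves, never from a script. Its arguments are lists of equal length, an entry for each row: "offset": the shift along the tool's x, y, z scaled (see below), a list of three; "twist": the turn, a rotation vector about the tool's x, y, z scaled (see below), a list of three; "hand": the gripper command: -1 is shut, 1 is fully open, values between are in proportion. A call has 1 to 8 rows; each row shifts and turns the commanded pose from where the row before left it, along the tool's axes as they then stand; what a row does not reach is not made up. The controller multiplies each number of a shift by 4 cm and each number of a turn by 6 degrees. A row lasts 1/8 s, in which the tool goes at most 62.5 mm and 10.7 degrees, less where a joint would pass 70% of its speed; a pose out of reach is approached as far as the arm can. A call with a number of a shift or a turn outside -1 to 1 is refused whole. A call with a gripper value outside its range is refused whole. The fingers move at their own pace and stop on an object; the grip force is fixed at half the most. Time passes only in rows, so rows that do not move let the fingers close. It gives the time, the measured TCP pose, the force, the opening and the grip force at its end, in the units of the state.
- get_obs(): the state, without advancing time (a new reading comes with each control period).
- camera(name): name is "side" or "top" or "wrist"; returns the picture (384x512x3 uint8, blue, green, red); there is no depth.
- camera_info(name): a dict with "mtx" (3x3 intrinsics, pixels), "eye" and "attitude" of the camera in the world. Camera axes: x right, y up, looking along -z (the intrinsics and any distortion apply to the point x, -y, -z); pixel columns grow to the right and rows downward; lengths in m; the calibration is good to about 2 mm. A picture is of the moment at which its call begins: read the wrist's pose just before it. camera_info takes no time and is no camera call; for the wrist camera it gives the pose at the moment of the call.
- hand_in(): hands the job in; it is judged then, once.
The state is a dict: "t": time; "joint_pos": joint angles; "dq": joint speeds; "tau": joint torques, N m; "tool_pos": TCP position; "tcp_rot": TCP orientation; "contact_force": force on the tool from outside, world axes, zero at the start; "moment": the same for the moment, N m; "finger_gap": finger opening in m; "grasp_force": force on a finger pad.
Only numpy, scipy, OpenCV 4.12 (cv2) and the standard library are available. Lean on these libraries where they do the work, as an engineer would, in place of code of your own. Each camera call takes 0.05 s, during which the arm holds its last target. There are 200 camera calls.

TASK

Three of the six small modules lying about belong in the caddy: the full-size servo, the sensor with two eyes and the module with the round knob. Set each one down upright, without dropping it, flat on the floor of the bin that already holds another of its kind, and leave the small servo, the one-eyed sensor and the rocker-switch module where they lie.

Things in the scene. Friction and masses are not known exactly. Their poses are not given: they have to be found in the camera images.
- servo: Hobby servo motor standing upright, plain black plastic case 20 (x) x 40 (y) x 36 high, two mounting ears of the same 20 width make it 54 long in y (ears at 24 to 28 above the underside); small white round horn 18 across on top towards +y, total height 42. About 45 g. Flat sides 20 apart along its x: grip there. One of the three stray modules that go into the caddy. Sizes in mm; origin at the centre of its underside, z up.
- sensor: Distance sensor module with TWO round aluminium eyes: grey plastic block 24 (x) x 48 (y) x 26 high, two short cylinders 17 across and 11 tall side by side along y on top, total height 37. About 35 g. One of the three stray modules that go into the caddy. Sizes in mm; origin at the centre of its underside, z up.
- dial: Dial module: square grey plastic block 36 x 36 x 26 high with a ROUND black knob, 30 across and 13 tall, in the middle of its top, total height 39; a thin white pointer line on the knob. About 45 g. One of the three stray modules that go into the caddy. Sizes in mm; origin at the centre of its underside, z up.
- small_servo: Look-alike, to be left alone: SMALL servo of the same form and colours as the servo, case 12 (x) x 24 (y) x 24 high, 32 long over its ears, total height 30. Sizes in mm; origin at the centre of its underside, z up.
- one_eye: Look-alike, to be left alone: the same grey block as the sensor, 24 (x) x 48 (y) x 26 high, but with only ONE round aluminium eye, 21 across and 11 tall, in the middle; total height 37. Sizes in mm; origin at the centre of its underside, z up.
- rocker: Look-alike, to be left alone: the same grey block as the dial module, 36 x 36 x 26 high, but with a long narrow black ROCKER, 13 (x) x 32 (y) and 13 tall, on top instead of a knob; total height 39. Sizes in mm; origin at the centre of its underside, z up.
- bin_servo: White open bin in the caddy that already holds a full-size servo, identical to the stray one, fixed, long side along the bin's y, centre at x = +38. Outside 130 (x) x 94 (y) x 14 high, walls and floor 3 thick. The half towards -x is empty: its middle is at x = -25, y = 0. Sizes in mm; origin at the centre of its underside, z up; inner floor 3 above it.
- bin_sensor: White open bin in the caddy that already holds a two-eyed sensor, identical to the stray one, fixed, long side along the bin's y, centre at x = +38. Outside 130 (x) x 94 (y) x 14 high, walls and floor 3 thick. The half towards -x is empty: its middle is at x = -25, y = 0. Sizes in mm; origin at the centre of its underside, z up; inner floor 3 above it.
- bin_dial: White open bin in the caddy that already holds a round-knob dial module, identical to the stray one, fixed, long side along the bin's y, centre at x = +38. Outside 130 (x) x 94 (y) x 14 high, walls and floor 3 thick. The half towards -x is empty: its middle is at x = -25, y = 0. Sizes in mm; origin at the centre of its underside, z up; inner floor 3 above it.
- caddy: Grey tray 138 (x) x 296 (y), rim 20 high, floor 4 thick, fixed to the table; the three bins stand in it side by side along y in varying order and cannot move. -x is the robot's side; its clear (frosted) lid lies folded flat on the table beyond the +x side, 10 high. Sizes in mm; origin at the centre of its underside.
Not all that is in view belongs to the job. What is shaped like the bin_sensor but purple is not meant.

How it is judged:
By the outcome, as a careful person would: the job done as asked, in the order asked, and still so for the second after the job is handed in, with the robot touching nothing.
It also fails if it takes over 80 s, if anything falls off the work surface, if the arm or the gripper's body presses on something with over 40 N, if the wrist force passes 120 N, or if a joint passes its speed limit or range.

## Working session

There is one attempt and no reset: what is moved stays moved. The work goes in short steps, Python scripts to look and compute and a tool call to move; the robot and the scene stay as the last step left them, time stands still between calls to the robot, and variables do not carry over. Pictures are saved under pics/ and viewed, at most 14 in all, crops included, and the job is handed in when it is done.

Besides the shell and the picture viewer there is one more tool, called after ">>>" as a command line: name --argument value ..., lists and objects as JSON in quotes. apply_moves: Moves the arm, as the interface text tells. Shifts and turns lie within -1 to 1; 1 stands for 4 cm of shift or 6 degrees of turn. Its arguments: {"type":"object","properties":{"offset":{"type":"array"},"twist":{"type":"array"},"hand":{"type":"array"}},"required":["offset","twist","hand"]}

```bash
mkdir -p pics
python3 - <<'E'
from plant import *
import cv2
for n in("top","side"):
    cv2.imwrite(f"pics/{n}0.png",cv2.resize(camera(n),(800,600),interpolation=cv2.INTER_CUBIC))
    print(n,camera_info(n))
o=get_obs();print(o["t"],o["tool_pos"],o["tcp_rot"],o["finger_gap"])
E
```

```text
top {'mtx': array([[438.37901573,   0.        , 255.78986252],
       [  0.        , 438.37901573, 200.36267958],
       [  0.        ,   0.        ,   1.        ]]), 'eye': array([ 0.1670771 , -0.06346625,  1.29494674]), 'attitude': array([[ 0.01958317,  0.98038779, -0.19610273],
       [-0.9995956 ,  0.02324368,  0.01638208],
       [ 0.02061894,  0.19570261,  0.9804465 ]])}
side {'mtx': array([[377.21825833,   0.        , 259.66578368],
       [  0.        , 377.21825833, 194.8227102 ],
       [  0.        ,   0.        ,   1.        ]]), 'eye': array([0.38896214, 0.82406766, 0.57458905]), 'attitude': array([[-0.99899277,  0.00968183, -0.04381437],
       [-0.04247068, -0.51912388,  0.85364316],
       [-0.01448026,  0.85464417,  0.5190122 ]])}
0.1 [ 0.18813944 -0.59572974  0.25275618] [[ 9.53596631e-01  3.01087068e-01 -2.08884785e-04]
 [ 3.01087119e-01 -9.53596070e-01  1.04027724e-03]
 [ 1.14022313e-04 -1.05489739e-03 -9.99999437e-01]] 0.08514257281442617
```

View pics/top0.png

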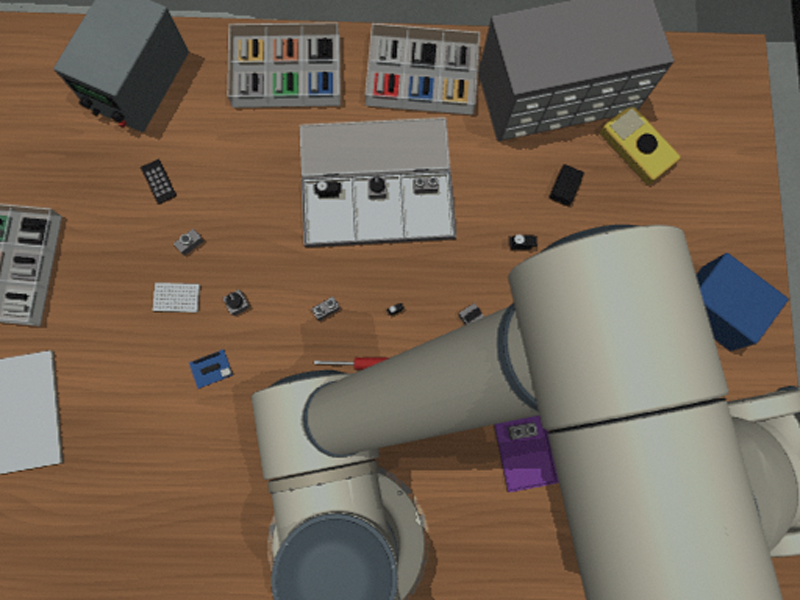

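View pics/side0.png

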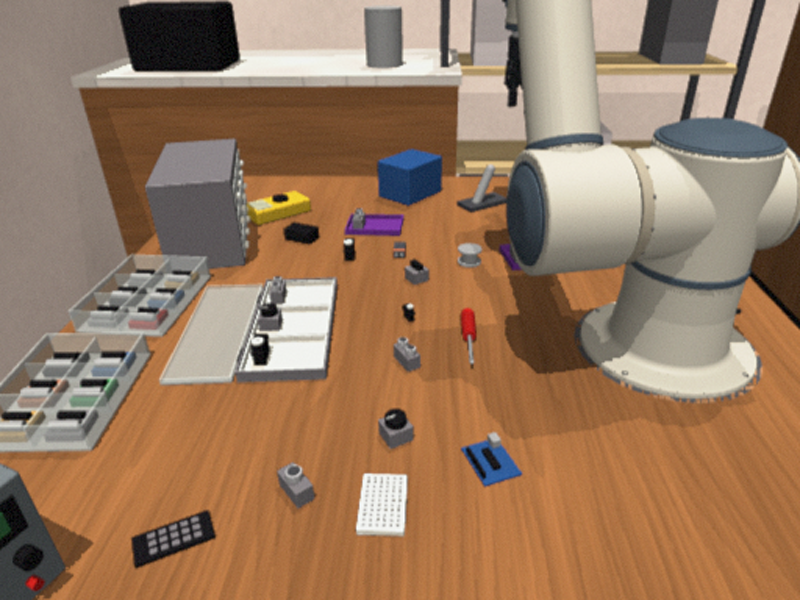

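```bash
cat > h.py <<'E'
from plant import *
import cv2, numpy as np
def ray(n,uv,z,ci=None):
    c=ci or camera_info(n); K=c["mtx"]
    d=c["attitude"]@np.array([(uv[0]-K[0,2])/K[0,0],-(uv[1]-K[1,2])/K[1,1],-1])
    return c["eye"]+d*(z-c["eye"][2])/d[2]
def proj(p,c):
    q=c["attitude"].T@(np.asarray(p)-c["eye"]); K=c["mtx"]
    return np.array([K[0,0]*q[0]/-q[2]+K[0,2],K[1,1]*-q[1]/-q[2]+K[1,2]])
def blobs(im,lo=20):
    hsv=cv2.cvtColor(im,cv2.COLOR_BGR2HSV)
    m=((hsv[...,1]<70)|(hsv[...,2]<45)).astype(np.uint8)
    return cv2.findContours(m,cv2.RETR_EXTERNAL,cv2.CHAIN_APPROX_NONE)[0]
E
python3 - <<'E'
from h import *
im=camera("top"); cv2.imwrite("pics/top_raw.png",im)
T={'one':(188,241),'dial':(236,302),'sensor':(326,308),'small':(395,309),'rocker':(470,315),'servo':(522,242)}
cs=blobs(im); tiles=[]
for k,(u,v) in T.items():
    u*=.64;v*=.64
    for c in cs:
        r=cv2.minAreaRect(c)
        if np.hypot(r[0][0]-u,r[0][1]-v)<10 and cv2.contourArea(c)>15: print(k,np.round(r[0],1),np.round(r[1],1),round(r[2]),ray("top",r[0],.02).round(3))
    tiles.append(cv2.resize(im[int(v)-16:int(v)+16,int(u)-16:int(u)+16],(256,256),interpolation=cv2.INTER_CUBIC))
cv2.imwrite("pics/crops.png",np.vstack([np.hstack(tiles[:3]),np.hstack(tiles[3:])]))
C=im[60:165,185:300]; cv2.imwrite("pics/caddy.png",cv2.resize(C,None,fx=5,fy=5,interpolation=cv2.INTER_CUBIC))
E
```

```text
one [119.9 154.1] [11.2 16.6] 53 [0.554 0.327 0.02 ]
dial [150.7 193.3] [13.3 13. ] 61 [0.436 0.227 0.02 ]
sensor [208.2 197.1] [ 9.1 16.6] 60 [0.429 0.056 0.02 ]
small [252.6 197.8] [5.1 9.5] 72 [ 0.43  -0.075  0.02 ]
small [255.5 191.5] [383. 511.] 90 [ 0.449 -0.083  0.02 ]
servo [334.5 154.5] [ 9. 17.] 90 [ 0.57  -0.321  0.02 ]
```

View pics/crops.png

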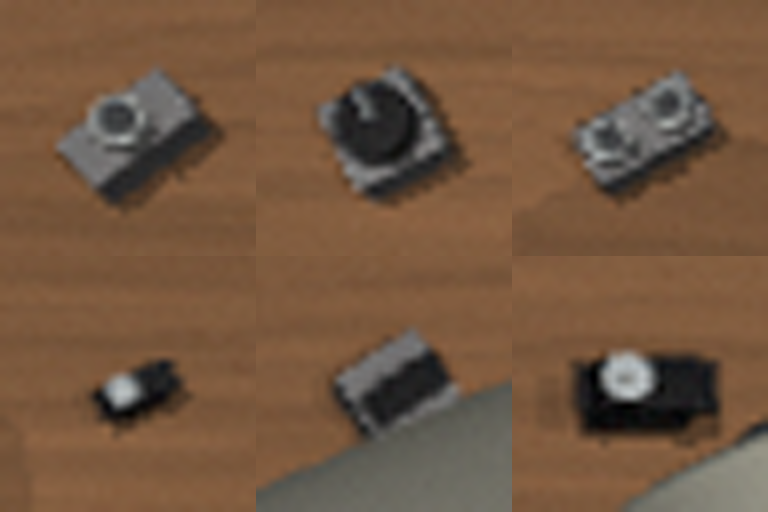

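View pics/caddy.png

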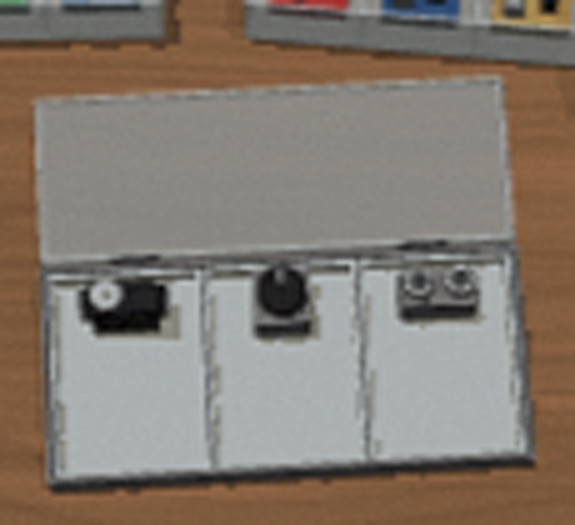

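```bash
cat >> h.py <<'E'
def go(target,yaw=None):
    "remaining move to target in scaled tool units"
    o=get_obs(); R=o["tcp_rot"]; d=R.T@(np.asarray(target)-o["tool_pos"])
    y=np.degrees(np.arctan2(R[1,0],R[0,0]))
    print("pos",o["tool_pos"].round(4),"yaw",y.round(2),"units",(d/.04).round(2), "twist z",None if yaw is None else round(-((yaw-y+90)%180-90)/6,2),"t",round(o["t"],2))
E
python3 - <<'E'
from h import *
q=[ray("top",(185+a/5,60+b/5),.02) for a,b in((42,262),(515,243),(533,458),(50,480))]
for p in q: print(p.round(4))
q=np.array(q);c=q.mean(0);print("c",c.round(4))
e=q[[0,3]].mean(0)-q[[1,2]].mean(0);print("len",np.hypot(*e[:2]),"yaw",np.degrees(np.arctan2(-e[0],e[1])))
go((.57,-.32,.25),92)
R=get_obs()["tcp_rot"];ci=camera_info("wrist")
print("cam in tool",(R.T@(ci["eye"]-get_obs()["tool_pos"])).round(3),(R.T@ci["attitude"]).round(2),ci["mtx"].round(0))
E
```

```text
[0.6938 0.1128 0.02  ]
[ 0.7145 -0.179   0.02  ]
[ 0.5757 -0.1906  0.02  ]
[0.5543 0.1014 0.02  ]
c [ 0.6346 -0.0388  0.02  ]
len 0.29265999677217797 yaw 4.13820802201385
pos [ 0.1881 -0.5958  0.2529] yaw 17.52 units [11.18 -3.7   0.08] twist z -12.41 t 0.15
cam in tool [ 0.083  0.001 -0.121] [[-0.    0.95  0.32]
 [ 1.    0.   -0.  ]
 [-0.    0.32 -0.95]] [[282.   0. 255.]
 [  0. 282. 188.]
 [  0.   0.   1.]]
```

>>> apply_moves --offset '[[1,-0.33,0],[1,-0.33,0],[1,-0.33,0],[1,-0.33,0],[1,-0.33,0],[1,-0.33,0],[1,-0.33,0],[1,-0.33,0]]' --twist '[[0,0,0],[0,0,0],[0,0,0],[0,0,0],[0,0,0],[0,0,0],[0,0,0],[0,0,0]]' --hand '[1,1,1,1,1,1,1,1]'

```text
t: 1.15
tool_pos: [0.4625, -0.398, 0.2531]
tcp_rot: [[0.954, 0.301, -0.0], [0.301, -0.954, 0.0], [-0.0, -0.0, -1.0]]
contact_force: [-0.2, -0.5, -0.9]
finger_gap: 0.0854
grasp_force: 0.0
```

>>> apply_moves --offset '[[1,-0.35,0],[1,-0.35,0],[1,-0.35,0],[0.18,0,0],[0,0,0],[0,0,0.5],[0,0,0.5],[0,0,0.5]]' --twist '[[0,0,0],[0,0,0],[0,0,0],[0,0,-1],[0,0,-1],[0,0,-1],[0,0,-1],[0,0,-1]]' --hand '[1,1,1,1,1,1,1,1]'

```text
t: 2.15
tool_pos: [0.57, -0.3205, 0.1924]
tcp_rot: [[0.673, 0.74, -0.0], [0.74, -0.673, 0.0], [-0.0, -0.0, -1.0]]
contact_force: [0.5, -1.4, -0.2]
finger_gap: 0.0855
grasp_force: 0.0
```

>>> apply_moves --offset '[[0,0,0.5],[0,0,0.5],[0,0,0],[0,0,0],[0,0,0],[0,0,0],[0,0,0],[0,0,0]]' --twist '[[0,0,-1],[0,0,-1],[0,0,-1],[0,0,-1],[0,0,-1],[0,0,-1],[0,0,-1],[0,0,-0.4]]' --hand '[1,1,1,1,1,1,1,1]'

```text
t: 3.15
tool_pos: [0.5701, -0.3205, 0.153]
tcp_rot: [[-0.036, 0.999, -0.0], [0.999, 0.036, 0.0], [0.0, -0.0, -1.0]]
contact_force: [-0.6, -0.1, 0.2]
finger_gap: 0.0851
grasp_force: 0.0
```

Run:
```python
from h import *
go((.57,-.32,.15),92)
im=camera("wrist");cv2.imwrite("pics/w1.png",im)
ci=camera_info("wrist");print(ci["eye"].round(3), proj((.57,-.321,.02),ci).round())
```

```text
pos [ 0.5701 -0.3205  0.153 ] yaw 92.06 units [ 0.01 -0.    0.08] twist z 0.01 t 3.15
[ 0.567 -0.238  0.274] [255. 184.]
```

View pics/w1.png

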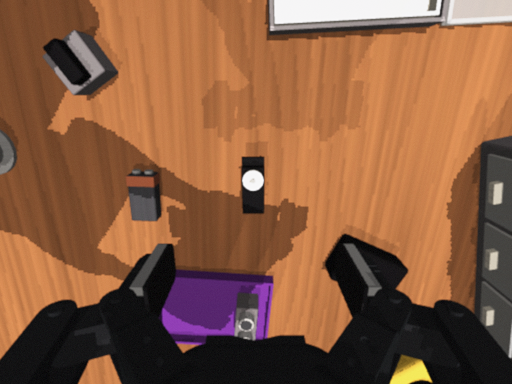

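Run:
```python
from h import *
im=cv2.imread("pics/w1.png");ci=camera_info("wrist")
m=np.zeros(im.shape[:2],np.uint8);R=slice(145,225),slice(225,285)
m[R]=(im[R].max(2)<45)|(im[R].min(2)>120)
c=max(cv2.findContours(m,0,1)[0],key=cv2.contourArea);r=cv2.minAreaRect(c);print(r)
b=np.array([ray("wrist",p,.03,ci)[:2] for p in cv2.boxPoints(r)]);print(b.round(4),b.mean(0).round(4))
for y in(160,180,200): x=np.where(m[y])[0];print(y,x.min(),x.max(),ray("wrist",((x.min()+x.max())/2,y),.036,ci).round(4))
go((.57,-.32,.025),90)
```

```text
((252.5, 184.5), (55.0, 21.0), 90.0)
[[ 0.5572 -0.2932]
 [ 0.5757 -0.2925]
 [ 0.5782 -0.3452]
 [ 0.5584 -0.3459]] [ 0.5674 -0.3192]
160 243 262 [ 0.5666 -0.2941  0.036 ]
180 242 263 [ 0.5672 -0.3122  0.036 ]
200 243 262 [ 0.5678 -0.3311  0.036 ]
pos [ 0.57   -0.3205  0.153 ] yaw 92.14 units [0.01 0.   3.2 ] twist z 0.36 t 3.2
```

>>> apply_moves --offset '[[0.02,-0.06,0.6],[0,0,0.7],[0,0,0.7],[0,0,0.6],[0,0,0.4],[0,0,0.2],[0,0,0],[0,0,0]]' --twist '[[0,0,0],[0,0,0],[0,0,0],[0,0,0],[0,0,0],[0,0,0],[0,0,0],[0,0,0]]' --hand '[0.2,0,0,0,0,0,0,-1]'

```text
t: 4.2
tool_pos: [0.5682, -0.3202, 0.0261]
tcp_rot: [[-0.034, 0.999, 0.001], [0.999, 0.034, -0.001], [-0.001, 0.001, -1.0]]
contact_force: [0.5, 0.6, -0.2]
finger_gap: 0.0255
grasp_force: 0.0
```

>>> apply_moves --offset '[[0,0,0],[0,0,0],[0,0,0],[0,0,0],[0,0,-0.3],[0,0,-0.8],[0,0,-0.8],[0,0,-0.7]]' --twist '[[0,0,0],[0,0,0],[0,0,0],[0,0,0],[0,0,0],[0,0,0],[0,0,0],[0,0,0]]' --hand '[-1,-1,-1,-1,-1,-1,-1,-1]'

```text
t: 5.2
tool_pos: [0.5679, -0.32, 0.1314]
tcp_rot: [[-0.034, 0.999, 0.001], [0.999, 0.034, -0.001], [-0.001, 0.001, -1.0]]
contact_force: [-0.1, -0.9, -0.2]
finger_gap: 0.0193
grasp_force: 58.6
```

Run:
```python
from h import *
c=np.array([.6346,-.0388]);a=np.radians(4.1);R=np.array([[np.cos(a),-np.sin(a)],[np.sin(a),np.cos(a)]])
for n,y in(("servo",.097),("dial",0),("sensor",-.097)):print(n,c+R@np.array([-.025,y]))
p=c+R@np.array([-.025,.097])
go((*p,.12),94.1);cv2.imwrite("pics/w2.png",camera("wrist"))
```

```text
servo [0.60272873 0.05616432]
dial [ 0.60966398 -0.04058744]
sensor [ 0.61659923 -0.13733919]
pos [ 0.5679 -0.32    0.1314] yaw 91.92 units [9.37 1.19 0.28] twist z -0.36 t 5.2
```

View pics/w2.png

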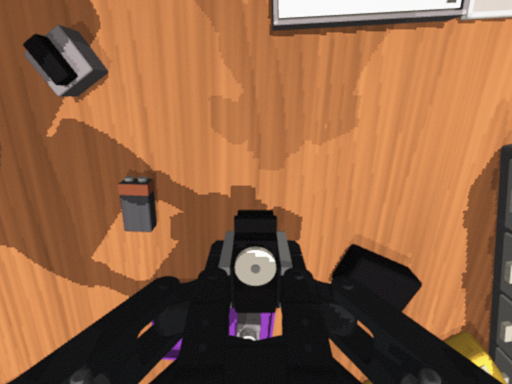

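>>> apply_moves --offset '[[1,0.15,0],[1,0.15,0],[1,0.15,0],[1,0.15,0],[1,0.15,0],[1,0.15,0],[1,0.15,0],[1,0.14,0]]' --twist '[[0,0,0],[0,0,0],[0,0,0],[0,0,0],[0,0,0],[0,0,0],[0,0,0],[0,0,0]]' --hand '[-1,-1,-1,-1,-1,-1,-1,-1]'

```text
t: 6.25
tool_pos: [0.6047, 0.0028, 0.13]
tcp_rot: [[-0.034, 0.999, 0.001], [0.999, 0.034, -0.0], [-0.0, 0.001, -1.0]]
contact_force: [0.0, -0.2, -1.0]
finger_gap: 0.0191
grasp_force: 58.6
```

>>> apply_moves --offset '[[0.8,0,0],[0.57,0,0],[0,0,0],[0,0,0]]' --twist '[[0,0,0],[0,0,0],[0,0,-0.36],[0,0,0]]' --hand '[-1,-1,-1,-1]'

```text
t: 6.75
tool_pos: [0.6028, 0.0565, 0.1299]
tcp_rot: [[-0.072, 0.997, 0.001], [0.997, 0.072, -0.0], [-0.0, 0.001, -1.0]]
contact_force: [-0.6, 0.2, -0.5]
finger_gap: 0.019
grasp_force: 58.6
```

Run:
```python
from h import *
go((.6027,.0562,.034),94.1);cv2.imwrite("pics/w3.png",camera("wrist"));print(get_obs()["grasp_force"])
```

```text
pos [0.6028 0.0565 0.1299] yaw 94.1 units [-0.01 -0.01  2.4 ] twist z 0.0 t 6.75
58.564910888671875
```

View pics/w3.png

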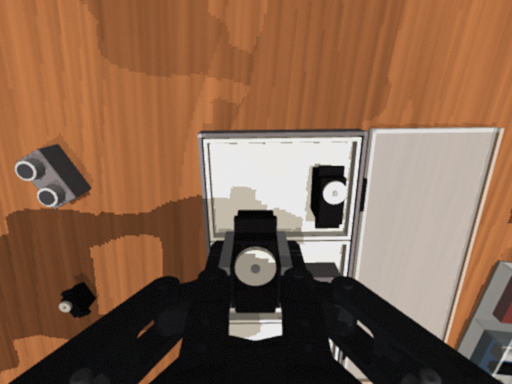

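Run:
```python
from h import *
ci=camera_info("wrist")
for n,p,z in(("rimTL",(199,132),.02),("rimTR",(366,131),.02),("div L",(210,240),.018),("div R",(353,240),.018),("horn fixed",(334,191),.049),("fixed top L",(313,168),.043),("fixed BR",(342,226),.035)):print(n,ray("wrist",p,z,ci).round(4))
```

```text
rimTL [0.5537 0.1043 0.02  ]
rimTR [0.6885 0.1146 0.02  ]
div L [0.5641 0.005  0.018 ]
div R [0.697  0.0143 0.018 ]
horn fixed [0.6616 0.0713 0.049 ]
fixed top L [0.6446 0.0866 0.043 ]
fixed BR [0.6779 0.0359 0.035 ]
```

>>> apply_moves --offset '[[0,-0.05,0.6],[0,0,0.7],[0,0,0.6],[0,0,0.3],[0,0,0.15],[0,0,0.03],[0,0,0]]' --twist '[[0,0,0],[0,0,0],[0,0,0],[0,0,0],[0,0,0],[0,0,0],[0,0,0]]' --hand '[-1,-1,-1,-1,-1,-1,-1]'

```text
t: 7.68
tool_pos: [0.6012, 0.0561, 0.0347]
tcp_rot: [[-0.071, 0.997, 0.001], [0.997, 0.071, -0.0], [-0.0, 0.001, -1.0]]
contact_force: [0.5, 1.1, -1.0]
finger_gap: 0.0196
grasp_force: 58.6
```

>>> apply_moves --offset '[[0,0,0.02],[0,0,0.02],[0,0,0]]' --twist '[[0,0,0],[0,0,0],[0,0,0]]' --hand '[-1,-1,-1]'

```text
t: 8.05
tool_pos: [0.601, 0.0562, 0.0332]
tcp_rot: [[-0.071, 0.997, 0.001], [0.997, 0.071, 0.0], [-0.0, 0.001, -1.0]]
contact_force: [-2.3, 0.9, 9.8]
finger_gap: 0.0189
grasp_force: 60.0
```

>>> apply_moves --offset '[[0,0,0],[0,0,0],[0,0,0],[0,0,-0.3],[0,0,-0.8],[0,0,-1],[0,0,-1],[0,0,-0.5]]' --twist '[[0,0,0],[0,0,0],[0,0,0],[0,0,0],[0,0,0],[0,0,0],[0,0,0],[0,0,0]]' --hand '[-0.2,-0.2,-0.2,-0.2,-0.2,-0.2,0.5,1]'

```text
t: 9.05
tool_pos: [0.6015, 0.0561, 0.1796]
tcp_rot: [[-0.071, 0.997, 0.003], [0.997, 0.071, -0.0], [-0.0, 0.003, -1.0]]
contact_force: [-0.0, -0.3, -0.4]
finger_gap: 0.0692
grasp_force: 0.0
```

Run:
```python
from h import *
go((.429,.056,.177),120)
```

```text
pos [0.6015 0.0561 0.1796] yaw 94.08 units [ 0.3  -4.3   0.05] twist z -4.32 t 9.05
```

>>> apply_moves --offset '[[0,-0.9,0],[0,-0.9,0],[0.3,-0.9,0],[0,-0.9,0],[0,-0.7,0],[0,0,0],[0,0,0.3],[0,0,0.3]]' --twist '[[0,0,0],[0,0,0],[0,0,0],[0,0,0],[0,0,-1],[0,0,-1],[0,0,-1],[0,0,-1]]' --hand '[1,1,1,1,1,1,1,1]'

```text
t: 10.05
tool_pos: [0.4286, 0.0559, 0.153]
tcp_rot: [[-0.474, 0.881, 0.001], [0.881, 0.474, 0.0], [-0.001, 0.001, -1.0]]
contact_force: [0.0, -0.1, -0.7]
finger_gap: 0.0856
grasp_force: 0.0
```

>>> apply_moves --offset '[[0,0,0],[0,0,0]]' --twist '[[0,0,-0.3],[0,0,0]]' --hand '[1,1]'

```text
t: 10.3
tool_pos: [0.4285, 0.0559, 0.1531]
tcp_rot: [[-0.497, 0.868, 0.001], [0.868, 0.497, -0.0], [-0.0, 0.0, -1.0]]
contact_force: [0.2, -0.1, -0.6]
finger_gap: 0.0851
grasp_force: 0.0
```

Run:
```python
from h import *
go((.429,.056,.15),120)
im=camera("wrist");cv2.imwrite("pics/w4.png",im)
m=(cv2.cvtColor(im,cv2.COLOR_BGR2HSV)[...,1]<70).astype(np.uint8);m[260:]=0;ci=camera_info("wrist")
for c in cv2.findContours(m,0,1)[0]:
    if 400<cv2.contourArea(c)<8000:r=cv2.minAreaRect(c);print(r,ray("wrist",r[0],.026,ci).round(4))
```

```text
pos [0.4285 0.0559 0.1531] yaw 119.8 units [-0.    0.01  0.08] twist z -0.03 t 10.3
((424.5, 228.5), (61.0, 173.0), 90.0) [0.5941 0.0995 0.026 ]
((255.28802490234375, 182.26060485839844), (55.48069381713867, 25.71787452697754), 87.1375961303711) [0.4267 0.0585 0.026 ]
((148.46595764160156, 144.95663452148438), (7.61064338684082, 77.43789672851562), 25.301376342773438) [0.3276 0.0417 0.026 ]
((372.0, 18.5), (37.0, 60.0), 90.0) [0.439  0.2184 0.026 ]
```

View pics/w4.png

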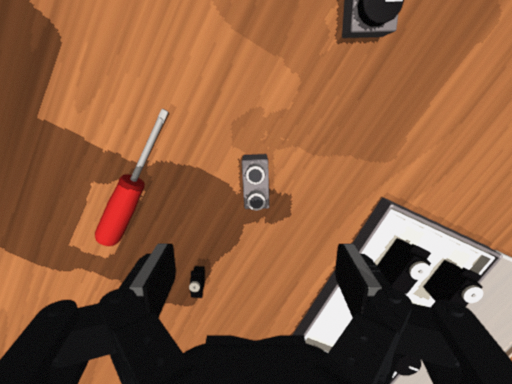

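Run:
```python
from h import *
im=cv2.imread("pics/w4.png");ci=camera_info("wrist")
e=[ray("wrist",p,.037,ci) for p in((255,174),(256.5,201))];d=e[0]-e[1];print(e,np.hypot(*d[:2]),np.degrees(np.arctan2(d[1],d[0])))
c=(e[0]+e[1])/2;go((c[0],c[1],.022),122)
```

```text
[array([0.42096148, 0.06804166, 0.037     ]), array([0.43472032, 0.04671644, 0.037     ])] 0.025378549737098577 122.8297250746984
pos [0.4286 0.0559 0.1531] yaw 119.78 units [ 0.04 -0.    3.28] twist z -0.37 t 10.35
```

>>> apply_moves --offset '[[0.04,0,0.6],[0,0,0.7],[0,0,0.7],[0,0,0.6],[0,0,0.4],[0,0,0.22],[0,0,0],[0,0,0]]' --twist '[[0,0,-0.4],[0,0,0],[0,0,0],[0,0,0],[0,0,0],[0,0,0],[0,0,0],[0,0,0]]' --hand '[0.2,0.1,0.1,0.1,0.1,0.1,0.1,-1]'

```text
t: 11.35
tool_pos: [0.4279, 0.0573, 0.0242]
tcp_rot: [[-0.534, 0.846, 0.001], [0.846, 0.534, 0.0], [-0.0, 0.001, -1.0]]
contact_force: [0.2, 0.4, 0.3]
finger_gap: 0.03
grasp_force: 0.0
```

>>> apply_moves --offset '[[0,0,0],[0,0,0],[0,0,0],[0,0,0]]' --twist '[[0,0,0],[0,0,0],[0,0,0],[0,0,0]]' --hand '[-1,-1,-1,-1]'

```text
t: 11.85
tool_pos: [0.4279, 0.0573, 0.0245]
tcp_rot: [[-0.534, 0.846, 0.001], [0.846, 0.534, -0.0], [-0.001, 0.001, -1.0]]
contact_force: [-0.6, 0.2, 7.6]
finger_gap: 0.0229
grasp_force: 58.9
```

>>> apply_moves --offset '[[0,0,-0.3],[0,0,-0.8],[0,0,-0.8],[0,0,-0.7],[0,0,0],[0,0,0],[0,0,0],[0,0,0]]' --twist '[[0,0,0],[0,0,0],[0,0,0],[0,0,0],[0,0,1],[0,0,1],[0,0,1],[0,0,1]]' --hand '[-1,-1,-1,-1,-1,-1,-1,-1]'

```text
t: 12.85
tool_pos: [0.4275, 0.0573, 0.1287]
tcp_rot: [[-0.141, 0.99, 0.001], [0.99, 0.141, 0.0], [-0.0, 0.001, -1.0]]
contact_force: [0.0, -0.4, -1.2]
finger_gap: 0.0227
grasp_force: 58.9
```

Run:
```python
from h import *
go((.616,-.137,.128),94.2)
```

```text
pos [0.4275 0.0573 0.1287] yaw 98.08 units [-5.47  3.98  0.02] twist z 0.65 t 12.85
```

>>> apply_moves --offset '[[-0.91,0.66,0],[-0.91,0.66,0],[-0.91,0.66,0],[-0.91,0.66,0],[-0.91,0.66,0],[-0.9,0.64,0],[0,0,0],[0,0,0]]' --twist '[[0,0,0],[0,0,0],[0,0,0],[0,0,0],[0,0,0],[0,0,0],[0,0,0.65],[0,0,0]]' --hand '[-1,-1,-1,-1,-1,-1,-1,-1]'

```text
t: 13.85
tool_pos: [0.6147, -0.1359, 0.1285]
tcp_rot: [[-0.076, 0.997, 0.0], [0.997, 0.076, 0.0], [0.0, 0.0, -1.0]]
contact_force: [0.1, -0.0, -0.5]
finger_gap: 0.0228
grasp_force: 58.9
```

Run:
```python
from h import *
go((.614,-.135,.033),94.2)
cv2.imwrite("pics/w5.png",camera("wrist"))
```

```text
pos [ 0.6147 -0.1359  0.1285] yaw 94.36 units [ 0.02 -0.02  2.39] twist z 0.03 t 13.85
```

View pics/w5.png

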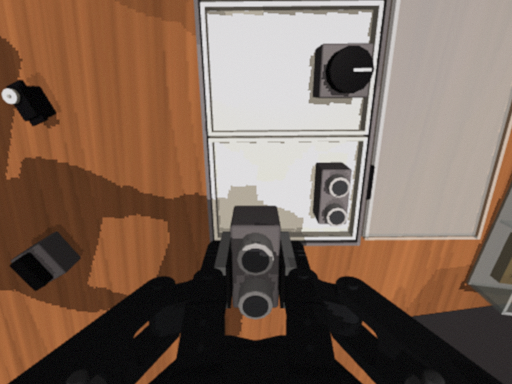

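Run:
```python
from h import *
ci=camera_info("wrist")
for p,z in(((210,136),.018),((365,136),.018),((213,240),.02),((357,240),.02),((337.5,202),.044),((352,71),.046),((207,130),.018),((205,6),.018),((380,6),.018)):print(p,ray("wrist",p,z,ci).round(4))
```

```text
(210, 136) [ 0.5738 -0.0905  0.018 ]
(365, 136) [ 0.7    -0.0807  0.018 ]
(213, 240) [ 0.5794 -0.185   0.02  ]
(357, 240) [ 0.7111 -0.1747  0.02  ]
(337.5, 202) [ 0.6786 -0.1301  0.044 ]
(352, 71) [ 0.6714 -0.0355  0.046 ]
(207, 130) [ 0.5713 -0.0859  0.018 ]
(205, 6) [0.5679 0.0012 0.018 ]
(380, 6) [0.6919 0.0109 0.018 ]
```

>>> apply_moves --offset '[[0,0,0.6],[0,0,0.7],[0,0,0.6],[0,0,0.3],[0,0,0.15],[0,0,0],[0,0,0]]' --twist '[[0,0,0],[0,0,0],[0,0,0],[0,0,0],[0,0,0],[0,0,0],[0,0,0]]' --hand '[-1,-1,-1,-1,-1,-1,-1]'

```text
t: 14.78
tool_pos: [0.6153, -0.1359, 0.0345]
tcp_rot: [[-0.077, 0.997, 0.001], [0.997, 0.077, -0.0], [-0.0, 0.001, -1.0]]
contact_force: [-0.8, 0.5, 0.4]
finger_gap: 0.023
grasp_force: 58.9
```

>>> apply_moves --offset '[[0,0,0.03],[0,0,0.03],[0,0,0]]' --twist '[[0,0,0],[0,0,0],[0,0,0]]' --hand '[-1,-1,-1]'

```text
t: 15.15
tool_pos: [0.615, -0.1358, 0.0315]
tcp_rot: [[-0.076, 0.997, 0.0], [0.997, 0.076, -0.0], [-0.0, 0.0, -1.0]]
contact_force: [-0.8, 0.6, 3.8]
finger_gap: 0.023
grasp_force: 59.4
```

>>> apply_moves --offset '[[0,0,0],[0,0,0],[0,0,0],[0,0,-0.3],[0,0,-0.8],[0,0,-1],[0,0,-1],[0,0,-0.5]]' --twist '[[0,0,0],[0,0,0],[0,0,0],[0,0,0],[0,0,0],[0,0,0],[0,0,0],[0,0,0]]' --hand '[-0.12,-0.12,-0.12,-0.12,-0.12,-0.12,0.5,1]'

```text
t: 16.15
tool_pos: [0.6156, -0.136, 0.1785]
tcp_rot: [[-0.076, 0.997, 0.003], [0.997, 0.076, -0.001], [-0.001, 0.003, -1.0]]
contact_force: [-0.6, 0.0, -0.9]
finger_gap: 0.0726
grasp_force: 0.0
```

Run:
```python
from h import *
go((.434,.227,.15),120)
```

```text
pos [ 0.6156 -0.136   0.1785] yaw 94.38 units [ 9.4  -3.84  0.69] twist z -4.27 t 16.15
```

>>> apply_moves --offset '[[1,-0.41,0],[1,-0.41,0],[1,-0.41,0],[1,-0.41,0],[1,-0.41,0],[1,-0.41,0],[1,-0.41,0],[1,-0.41,0]]' --twist '[[0,0,0],[0,0,0],[0,0,0],[0,0,0],[0,0,0],[0,0,0],[0,0,0],[0,0,0]]' --hand '[1,1,1,1,1,1,1,1]'

```text
t: 17.15
tool_pos: [0.4591, 0.1745, 0.1761]
tcp_rot: [[-0.076, 0.997, 0.001], [0.997, 0.076, 0.0], [0.0, 0.001, -1.0]]
contact_force: [-0.4, 0.1, -0.2]
finger_gap: 0.0857
grasp_force: 0.0
```

>>> apply_moves --offset '[[0.8,-0.4,0],[0.6,-0.16,0],[0,0,0.4],[0,0,0.3],[0,0,0],[0,0,0],[0,0,0],[0,0,0]]' --twist '[[0,0,0],[0,0,0],[0,0,-1],[0,0,-1],[0,0,-1],[0,0,-1],[0,0,-0.3],[0,0,0]]' --hand '[1,1,1,1,1,1,1,1]'

```text
t: 18.15
tool_pos: [0.4331, 0.2274, 0.1477]
tcp_rot: [[-0.501, 0.865, 0.0], [0.865, 0.501, 0.0], [-0.0, 0.0, -1.0]]
contact_force: [-0.1, 0.0, -1.4]
finger_gap: 0.0855
grasp_force: 0.0
```

Run:
```python
from h import *
go((.434,.227,.15),120)
im=camera("wrist");cv2.imwrite("pics/w6.png",im)
```

```text
pos [0.4331 0.2274 0.1477] yaw 120.09 units [-0.02  0.01 -0.06] twist z 0.02 t 18.15
```

View pics/w6.png

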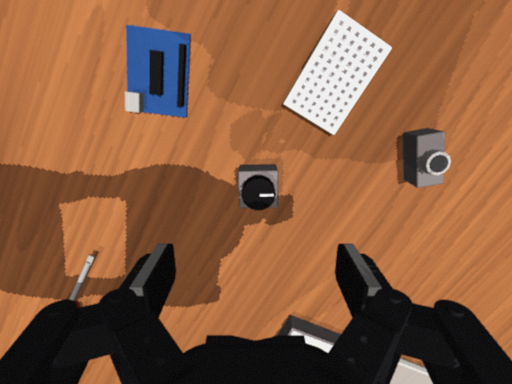

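Run:
```python
from h import *
im=cv2.imread("pics/w6.png");ci=camera_info("wrist")
R=slice(155,220),slice(225,290);h=cv2.cvtColor(im,cv2.COLOR_BGR2HSV)[R]
m=np.zeros(im.shape[:2],np.uint8);m[R]=(h[...,1]<80)|(h[...,2]<35)
m=cv2.morphologyEx(m,cv2.MORPH_OPEN,np.ones((5,5)))
for y in range(170,212,5):
    x=np.where(m[y])[0];print(y,x.min(),x.max()) if len(x) else 0
k=(im[R].max(2)<30).astype(np.uint8)
c=max(cv2.findContours(k,0,1)[0],key=cv2.contourArea);p,r=cv2.minEnclosingCircle(c);p=np.add(p,(225,155));print(p,r)
q=ray("wrist",p,.039,ci);print(q.round(4));go((q[0],q[1],.024),120)
```

```text
170 239 277
175 238 277
180 238 277
185 238 277
190 239 277
195 239 277
200 239 277
205 240 277
[258.09999847 192.23333359] 16.95684242248535
[0.4348 0.2286 0.039 ]
pos [0.4331 0.2274 0.1476] yaw 120.07 units [0.   0.05 3.09] twist z 0.01 t 18.2
```

>>> apply_moves --offset '[[0,0.05,0.6],[0,0,0.7],[0,0,0.7],[0,0,0.6],[0,0,0.3],[0,0,0.18],[0,0,0],[0,0,0]]' --twist '[[0,0,-0.2],[0,0,0],[0,0,0],[0,0,0],[0,0,0],[0,0,0],[0,0,0],[0,0,0]]' --hand '[0.6,0.5,0.5,0.5,0.5,0.5,0.5,-1]'

```text
t: 19.2
tool_pos: [0.4351, 0.2285, 0.0247]
tcp_rot: [[-0.521, 0.854, 0.001], [0.854, 0.521, 0.0], [-0.0, 0.001, -1.0]]
contact_force: [-0.8, -0.2, -0.5]
finger_gap: 0.0472
grasp_force: 0.0
```

>>> apply_moves --offset '[[0,0,0],[0,0,0],[0,0,0],[0,0,0]]' --twist '[[0,0,0],[0,0,0],[0,0,0],[0,0,0]]' --hand '[-1,-1,-1,-1]'

```text
t: 19.7
tool_pos: [0.4351, 0.2286, 0.0249]
tcp_rot: [[-0.521, 0.854, 0.001], [0.854, 0.521, 0.0], [-0.0, 0.001, -1.0]]
contact_force: [-0.2, -0.4, 10.5]
finger_gap: 0.0349
grasp_force: 59.8
```

>>> apply_moves --offset '[[0,0,-0.3],[0,0,-0.8],[0,0,-0.8],[0,0,-0.7],[0,0,0],[0,0,0],[0,0,0],[0,0,0]]' --twist '[[0,0,0],[0,0,0],[0,0,0],[0,0,0],[0,0,1],[0,0,1],[0,0,1],[0,0,1]]' --hand '[-1,-1,-1,-1,-1,-1,-1,-1]'

```text
t: 20.7
tool_pos: [0.4347, 0.2284, 0.129]
tcp_rot: [[-0.125, 0.992, 0.001], [0.992, 0.125, 0.0], [0.0, 0.001, -1.0]]
contact_force: [0.5, 0.0, -0.1]
finger_gap: 0.0351
grasp_force: 60.1
```

Run:
```python
from h import *
go((.608,-.0402,.128),94.4)
```

```text
pos [0.4347 0.2284 0.129 ] yaw 97.18 units [-7.2   3.46  0.03] twist z 0.46 t 20.7
```

>>> apply_moves --offset '[[-0.9,0.43,0],[-0.9,0.43,0],[-0.9,0.43,0],[-0.9,0.43,0],[-0.9,0.43,0],[-0.9,0.43,0],[-0.9,0.43,0],[-0.9,0.45,0]]' --twist '[[0,0,0],[0,0,0],[0,0,0],[0,0,0],[0,0,0],[0,0,0],[0,0,0],[0,0,0.46]]' --hand '[-1,-1,-1,-1,-1,-1,-1,-1]'

```text
t: 21.7
tool_pos: [0.6095, -0.0406, 0.1291]
tcp_rot: [[-0.08, 0.997, 0.0], [0.997, 0.08, -0.0], [-0.0, 0.0, -1.0]]
contact_force: [0.6, 0.2, -0.9]
finger_gap: 0.0348
grasp_force: 60.1
```

>>> apply_moves --offset '[[0,0,0],[0,0,0.2]]' --twist '[[0,0,0],[0,0,0]]' --hand '[-1,-1]'

```text
t: 21.95
tool_pos: [0.6088, -0.0392, 0.1207]
tcp_rot: [[-0.081, 0.997, 0.001], [0.997, 0.081, 0.0], [-0.0, 0.001, -1.0]]
contact_force: [-0.0, 0.1, -0.8]
finger_gap: 0.0351
grasp_force: 60.1
```

Run:
```python
from h import *
go((.608,-.0402,.0345),94.4)
cv2.imwrite("pics/w7.png",camera("wrist"))
```

```text
pos [ 0.6088 -0.0392  0.1207] yaw 94.63 units [-0.02 -0.02  2.15] twist z 0.04 t 21.95
```

View pics/w7.png

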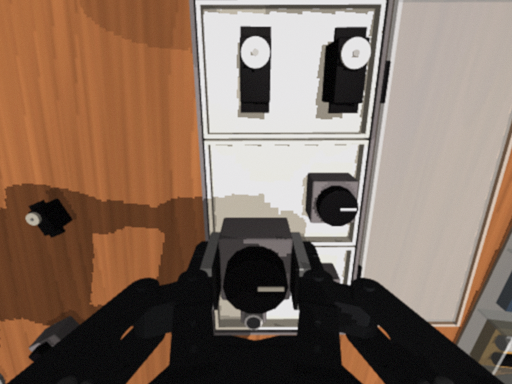

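>>> apply_moves --offset '[[0,0.08,0.5],[0,0,0.6],[0,0,0.5],[0,0,0.3],[0,0,0.2],[0,0,0],[0,0,0]]' --twist '[[0,0,0],[0,0,0],[0,0,0],[0,0,0],[0,0,0],[0,0,0],[0,0,0]]' --hand '[-1,-1,-1,-1,-1,-1,-1]'

```text
t: 22.88
tool_pos: [0.6126, -0.0392, 0.0366]
tcp_rot: [[-0.081, 0.997, 0.001], [0.997, 0.081, -0.0], [-0.0, 0.001, -1.0]]
contact_force: [-0.1, 0.1, -0.6]
finger_gap: 0.0349
grasp_force: 60.1
```

Contact is expected at about 0.032.

>>> apply_moves --offset '[[0,0,0.06],[0,0,0.03],[0,0,0.02],[0,0,0]]' --twist '[[0,0,0],[0,0,0],[0,0,0],[0,0,0]]' --hand '[-1,-1,-1,-1]'

```text
t: 23.38
tool_pos: [0.6122, -0.0392, 0.0319]
tcp_rot: [[-0.081, 0.997, 0.0], [0.997, 0.081, -0.0], [-0.0, 0.0, -1.0]]
contact_force: [-1.6, 0.8, 5.1]
finger_gap: 0.035
grasp_force: 60.5
```

>>> apply_moves --offset '[[0,0,0],[0,0,0],[0,0,0],[0,0,-0.3],[0,0,-0.8],[0,0,-1],[0,0,-1],[0,0,-0.5]]' --twist '[[0,0,0],[0,0,0],[0,0,0],[0,0,0],[0,0,0],[0,0,0],[0,0,0],[0,0,0]]' --hand '[0.03,0.03,0.03,0.03,0.03,0.03,0.03,0.03]'

```text
t: 24.38
tool_pos: [0.6129, -0.0393, 0.1789]
tcp_rot: [[-0.081, 0.997, 0.003], [0.997, 0.081, -0.001], [-0.001, 0.003, -1.0]]
contact_force: [-0.5, -0.6, -0.0]
finger_gap: 0.0439
grasp_force: 0.0
```

>>> apply_moves --offset '[[-0.6,-1,-0.3],[-0.6,-1,0],[-0.6,-1,0],[-0.6,-1,0],[0,0,0]]' --twist '[[0,0,0],[0,0,0],[0,0,0],[0,0,0],[0,0,0]]' --hand '[0.3,0.3,0.3,0.3,0.3]'

```text
t: 25.0
tool_pos: [0.4583, -0.1488, 0.1885]
tcp_rot: [[-0.078, 0.997, -0.0], [0.997, 0.078, -0.0], [-0.0, -0.0, -1.0]]
contact_force: [1.0, 0.2, 0.1]
finger_gap: 0.0556
grasp_force: 0.0
```

Run:
```python
from h import *
a=camera("side");b=camera("wrist")
cv2.imwrite("pics/end.png",np.hstack([cv2.resize(a[170:250,140:240],(400,320),interpolation=cv2.INTER_CUBIC),cv2.resize(b,(400,320))]))
```

```text
(no output)
```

View pics/end.png

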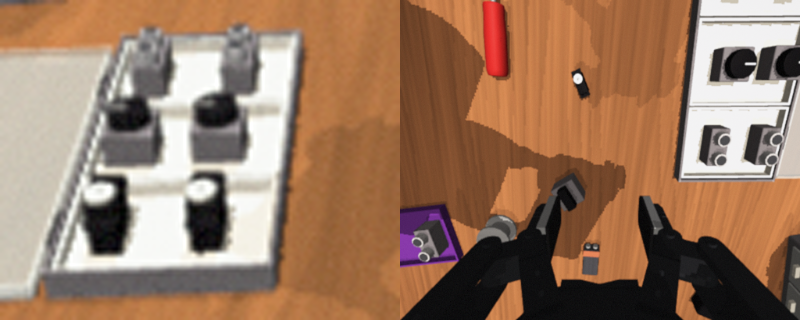

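The side view shows all three modules upright beside their matching kind: servo (205,210), dial (218,130) and sensor (240,60). The look-alikes in view have not moved, and the arm is clear.

```bash
python3 -c "
from plant import *
print(hand_in())"
```

```text
the job is handed in; nothing more can be done
None
```

The servo, the two-eyed sensor and the dial module each stand upright in the bin with their own kind, the three look-alikes were left alone, and the job was handed in at about 25 s.

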